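Press the missing label holder behind the stock shelf's lip

ROBOT

A 7-joint arm with a two-finger parallel gripper is mounted at the origin on the work surface. World frame = base frame: x ahead of the robot, y to its left, z up, the work surface at z = 0. Lengths are in m, angles in rad, forces in N, time in s.
With the tool pointing down it reaches from about 0.425 to 1.025 m from the base axis. Payload 3.6 kg.
Tool frame: the origin (TCP) lies between the finger pads; the fingertips stand arm.nose_length ahead of it and the grasp point (between the pads) lies 11 mm behind it (arm.nose_length is the distance from the TCP to the fingertips, in m); z points along the fingers, y is the line along which they close (so a half turn about z gives the same grasp; the last joint's range is limited). The gripper opens to 85 mm and grips with 20 to 120 N. Pads are 22 mm wide; open, the fingers measure 114 mm over their backs; the gripper's body (76 mm by 85 mm) begins 54 mm behind the grasp point. The pads swing forward as they close: fully open they stand 13 mm farther back than shut.
Start: joints at [1.214, 0.591, 0.048, 1.609, -0.033, 0.943, -0.034], TCP at [0.188, -0.7, 0.213] pointing down, gripper open.
Joint ranges: [-2.69, 2.69], [-0.47, 2.24], [-1.27, 1.36], [0.19, 2.51], [-1.53, 4.68], [0.08, 2.07], [-3.09, 3.09]. Speed limits (rad/s): [2.57, 2.57, 3.14, 3.14, 3.14, 3.14, 3.14].

INTERFACE

Orientations are given as [roll, pitch, yaw] about the fixed x, y, z axes, in that order (R = Rz(yaw) Ry(pitch) Rx(roll)).
In Python, from station import arm gives the robot as it stands.
- The arm moves only by the tool drive_tool, never from a script. Its argument "plan" is a list of rows, each an object of numbers: "hand": the opening, from -1 (shut) to 1 (fully open), so that 0 is half open; "dx", "dy", "dz": the shift along the tool's x, y, z in m; "rx", "ry", "rz": the turn, a rotation vector about the tool's x, y, z in degrees. In form: [{"hand": .., "dx": .., "dy": .., "dz": .., "rx": .., "ry": .., "rz": ..}, ...]. A call has 1 to 5 rows; each row is the pose to reach, as a shift and turn from the pose commanded when the call began, along the tool's axes at that moment; what a row does not reach only later rows make up. A row lasts 1/8 s, in which the tool goes at most 62.5 mm and 10.7 degrees, less where a joint would pass 70% of its speed; a pose out of reach is approached as far as the arm can. A call with a gripper value outside its range is refused whole. The fingers move at their own pace and stop on an object; "force" is the grip in N (left out, the last holds). Time passes only in rows, so rows that repeat a pose let the fingers close. It gives the time, the measured TCP pose, the force, the opening and the grip force at its end, in the units of the state.
- arm.state(): the state, without advancing time (a new reading comes with each control period).
- arm.capture(name): name is "side" or "top" or "wrist"; returns a dict with "frame" (480x640x3 uint8, red, green, blue), "z_map" (480x640 float32, m along the optical axis (not along the pixel's ray), 0 where there is no reading), "vertical_fov" (degrees; the focal length in pixels is half the picture's height over the tangent of half this angle, whatever the lens; pixels are square), "cx", "cy" (the principal point, pixels), "eye" and "orientation" of the camera in the world; the wrist camera has in their place "mount" (4x4, takes a point from camera to tool coordinates, whose origin is the TCP and whose axes are the flange's). Camera axes: x right, y up, looking along -z (the intrinsics and any distortion apply to the point x, -y, -z); pixel columns grow to the right and rows downward; lengths in m; the calibration is good to about 2 mm. A picture is of the moment at which its call begins: read the wrist's pose just before it.
- arm.sign_off(): hands the job in; it is judged then, once.
Trained networks look in the newest picture that a camera, given by its name, has taken for a name from the list of things; names that differ only in an ending like _2 or _b are one class to them, and where a whole thing is asked for, a point or a joint stands for the part that bears it (a point fixed in the world has none). Each returns a list of dicts, best first, with "conf" (0 to 1); they miss things now and then, are a little off and sometimes report something else, mostly with a low value. They report only what shows in the picture. A call takes as long as a camera call. They do not tell look-alikes from the thing itself.
- arm.find_in(label, camera): "bbox" ([left, top, right, bottom] in pixels, round what is visible of it).
The state is a dict: "t": time; "joints": joint angles; "joint_vel": joint speeds; "tau": joint torques, N m; "position": TCP position; "tcp_rot": TCP orientation; "wrist_force": force on the tool from outside, world axes, zero at the start; "moment": the same for the moment, N m; "width": opening from 0.0 (shut) to 1.0 (fully open); "gripper_force": force on a finger pad.
Only numpy, scipy, OpenCV 4.12 (cv2) and the standard library are available. Lean on these libraries where they do the work, as an engineer would, in place of code of your own. Each camera call takes 0.05 s, during which the arm holds its last target. There are 200 camera calls.

TASK

One bin on the hardware shelf has no label holder in front of it: take the spare one out of the wooden block and push it down behind the shelf's front lip, in the middle of the bare bay with its card facing out like the others, past the spring clip until it is fully home. Push by feel rather than ramming it, leave the other things on the bench where they are, and finish while still holding on to it and pressing it firmly down, so that I can put the pins in.

Things in the scene. Friction and masses are not known exactly. Their poses are not given: they have to be found in the camera images.
- holder: Spare label holder: brass plate, a card in a shallow pocket on its front (-x), upright in the block's slot. 70 mm wide (y), 78 tall, about 0.1 kg. Origin: centre of its underside; z up the plate. Going up: toe 3 thick to height 3; plate 5 thick (x) to 64; on top a grip bead 11 thick from 64 to 78, to be pinched front to back. Pocket rims, 32 to 64 up, stand 2 in front of the plate.
- card (a point): Middle of the spare holder's card, on its front: 3 mm in front (-x) of the holder's origin and 48.5 above it.
- shelf: Low plywood stock shelf fixed on the bench, 220 mm deep (x), 400 wide (y), board top 73 above the bench, front facing -x. Origin: centre of its underside. Three hardware bins 46 high stand on the board, front walls 80 behind its front edge. In front of that edge a wooden ledge, top 50 above the bench, carries the label holders, upright behind the steel lip (see lip). The ledge is rigid.
- lip: Steel strip 3 mm thick along the shelf's front, axes as the shelf's; origin at the middle of its straight top, 123.5 in front of the shelf's origin, 72 above the bench; above it the lip flares outward by 6 up to 79. Between lip and board is a groove 9 wide, open upward, its back (board) ending at 73. For pinning, a holder is pressed down with 15 to 30 N; over 60 N breaks the ledge.
- bay0 (a point): Point on the ledge, mid-groove, in front of the right-hand (shelf -y) bin's centre; axes as the shelf's. Bays are 120 mm apart; one of the three is bare, which one varies. The bare bay shows a sprung steel clip 50 mm wide, bulging from the back of the groove to 2.5 from the lip.
- bay1 (a point): Point on the ledge, mid-groove, in front of the middle bin's centre; axes as the shelf's. Bays are 120 mm apart; one of the three is bare, which one varies. The clip's crest is 11 mm above the ledge; it yields backward and presses the plate to the lip.
- bay2 (a point): Point on the ledge, mid-groove, in front of the left-hand (shelf +y) bin's centre; axes as the shelf's. Bays are 120 mm apart; one of the three is bare, which one varies. Passing the clip takes some 3 to 9 N downward; it is not the ledge, and the holder does not fall past it by its weight.
- pinned_a: A label holder of the same shape already pinned behind the lip in one of the bays (fixed). Origin at the centre of its underside, 2 mm in front of its bay's point.
- pinned_b: A label holder of the same shape already pinned behind the lip in one of the bays (fixed). Origin at the centre of its underside, 2 mm in front of its bay's point.
- block: Wooden tool block fixed on the bench, 80 (x) x 150 (y) x 45 mm tall, origin at the centre of its underside; a slot 7 wide, 90 long (y) and 20 deep in its middle holds the spare holder upright. Three steel stamping tools stand in each end (60 mm from the middle along y), up to 105 above the bench.
- spool: Bystander, to be left alone: thread spool of pale wood, 40 across, 50 tall, standing (mm).
- wax: Bystander, to be left alone: dark puck of wax, 56 across, 22 tall (mm).
- ring: Bystander, to be left alone: steel ring, 48 across, 6 thick, lying flat (mm).
- mallet: Bystander, to be left alone: wooden mallet lying down, origin near its middle.
- stone: Bystander, to be left alone: grey sharpening stone 50 x 150 x 25 (mm).
- glue: Bystander, to be left alone: amber glass jar with a black cap, 60 across, 85 tall (mm).
- awl: Bystander, to be left alone: awl with a wooden handle, lying down.
Mind the look-alikes: they are no part of the job. What is shaped like the holder but green or pink is not meant.

How it is judged:
At the end, for the whole second after the job is handed in: The spare holder stands upright in the bare bay (within 10 mm of its middle along the shelf, within 0.12 rad), card facing out, its underside within 2 mm of the ledge, at rest, pressed on the shelf's ledge with more than 10 N by the fingers, which still hold it (more than 3 N on it) (((y of holder in the frame of bay0 between -0.01 and 0.01 m and x of holder in the frame of bay0 between -0.006 and 0.006 m and z of holder in the frame of bay0 below 0.002 m and x of card in the frame of bay0 below 0 m and distance between each of pinned_a, pinned_b and bay0 above 0.05 m) or (y of holder in the frame of bay1 between -0.01 and 0.01 m and x of holder in the frame of bay1 between -0.006 and 0.006 m and z of holder in the frame of bay1 below 0.002 m and x of card in the frame of bay1 below 0 m and distance between each of pinned_a, pinned_b and bay1 above 0.05 m) or (y of holder in the frame of bay2 between -0.01 and 0.01 m and x of holder in the frame of bay2 between -0.006 and 0.006 m and z of holder in the frame of bay2 below 0.002 m and x of card in the frame of bay2 below 0 m and distance between each of pinned_a, pinned_b and bay2 above 0.05 m)) and angle between the z axis of holder and the z axis of shelf, either way round below 0.12 rad and angle between the x axis of holder and the x axis of shelf, either way round below 0.12 rad and contact force between holder and shelf above 10 N and contact force between the fingers and holder above 3 N and linear speed of holder below 0.01 m/s); the arm keeps its last pose, push and grip.
It fails at once if a bystander is moved by more than 30 mm (distance of any of spool, wax, ring, mallet, stone, glue, awl from where it was at the start of the episode above 0.03 m).
It fails at once if the holder is rammed into the shelf with more than 60 N (contact force between holder and shelf above 60 N).
It also fails if it takes over 45 s, if anything falls off the work surface, if the arm or the gripper's body presses on something with over 40 N, if the wrist force passes 120 N, or if a joint passes its speed limit or range.

## Working session

There is one attempt and no reset: what is moved stays moved. The work goes in short steps, Python scripts to look and compute and a tool call to move; the robot and the scene stay as the last step left them, time stands still between calls to the robot, and variables do not carry over. Pictures are saved under pics/ and viewed, at most 10 in all, crops included, and the job is handed in when it is done.

Besides the shell and the picture viewer there is one more tool, called as name([rows], argument=value, ...), one row to a line, values as JSON. drive_tool: Moves the arm, as the interface text tells. Its arguments: {"type":"object","properties":{"plan":{"type":"array"},"force":{"type":"number"}},"required":["plan"]}

```bash
mkdir -p pics; ls; cat > h.py <<'E'
from station import arm
import numpy as np, cv2
from scipy.spatial.transform import Rotation as R
def cap(n):
    s=arm.state(); c=arm.capture(n); c['s']=s; return c
def pts(c):
    f=240/np.tan(np.radians(c['vertical_fov'])/2)
    v,u=np.mgrid[0:480,0:640]; z=c['z_map']
    return np.stack([(u-c['cx'])/f*z,-(v-c['cy'])/f*z,-z],-1)
def rot(o):
    o=np.array(o,float)
    if o.shape==(3,3): return o
    return R.from_euler('xyz',o).as_matrix() if o.size==3 else R.from_quat(o).as_matrix()
def world(c):
    p=pts(c)
    if 'mount' in c:
        m=np.array(c['mount']); p=p@m[:3,:3].T+m[:3,3]
        return p@rot(c['s']['tcp_rot']).T+np.array(c['s']['position'])
    return p@rot(c['orientation']).T+np.array(c['eye'])
def save(c,name,box=None,k=1):
    im=c['frame'][:,:,::-1]
    if box: l,t,r,b=box; im=im[t:b,l:r]
    cv2.imwrite('pics/'+name,cv2.resize(im,None,fx=k,fy=k))
E
python3 - <<'E'
from h import *
s=arm.state(); print(s, arm.nose_length)
for n in('top','side'):
    c=cap(n); print(n,c['vertical_fov'],c['cx'],c['cy'],c['eye'],c['orientation'],[k for k in c]); save(c,n+'.png')
    np.savez(n+'.npz',w=world(c),f=c['frame'])
    for l in('holder','shelf','block','lip','pinned_a','card'):
        print(l,[(np.round(d['bbox']),round(d['conf'],2)) for d in arm.find_in(l,n)][:5])
E
```

```text
pics
{'t': 0.0, 'joints': array([ 1.21451935,  0.59210505,  0.04830745,  1.60983405, -0.03331634,
        0.942664  , -0.03368493]), 'joint_vel': array([-0.00099698, -0.00248035, -0.00144361,  0.00081634, -0.00146904,
       -0.00055598,  0.00058393]), 'tau': array([-7.95651340e-04, -5.48695278e+01,  1.54627226e+00, -1.98124480e+01,
        9.35581396e-03,  8.77773855e-03, -1.69593555e-06]), 'position': array([ 0.18810837, -0.69927936,  0.21134692]), 'tcp_rot': array([-3.13939043e+00,  1.15671971e-04,  2.62856473e-01]), 'wrist_force': array([-0.01454434,  0.38449425, -0.10965882]), 'moment': array([ 0.01826217, -0.00126863,  0.02145392]), 'gripper_force': 0.0, 'width': 1.0024069092514851} 0.008
top 54.03918822245886 321.1414474857972 231.0027978344896 [ 0.29902594 -0.03489714  1.18197689] [ 0.19409958  0.00878311 -1.57711604] ['frame', 'z_map', 'vertical_fov', 'cx', 'cy', 'eye', 'orientation', 's']
holder [(array([480., 232., 514., 255.]), 0.89), (array([411., 192., 432., 218.]), 0.59), (array([486., 192., 517., 207.]), 0.57), (array([425., 304., 448., 329.]), 0.52)]
shelf [(array([3
[... 754 characters left out ...]
.]), 0.64), (array([363., 147., 380., 183.]), 0.6), (array([353., 127., 374., 154.]), 0.57), (array([412., 162., 439., 200.]), 0.56)]
shelf [(array([137., 191., 320., 386.]), 0.73), (array([267., 223., 326., 385.]), 0.55)]
block [(array([344., 365., 488., 438.]), 0.62), (array([349., 139., 395., 207.]), 0.6)]
lip [(array([266., 221., 326., 382.]), 0.63)]
pinned_a [(array([288., 252., 303., 297.]), 0.85), (array([303., 210., 318., 255.]), 0.58), (array([359., 250., 385., 276.]), 0.26)]
card [(array([353., 123., 373., 154.]), 0.95), (array([311., 121., 330., 152.]), 0.87), (array([301., 166., 333., 198.]), 0.72), (array([416., 161., 435., 199.]), 0.64), (array([365., 147., 378., 185.]), 0.51)]
```

View pics/top.png

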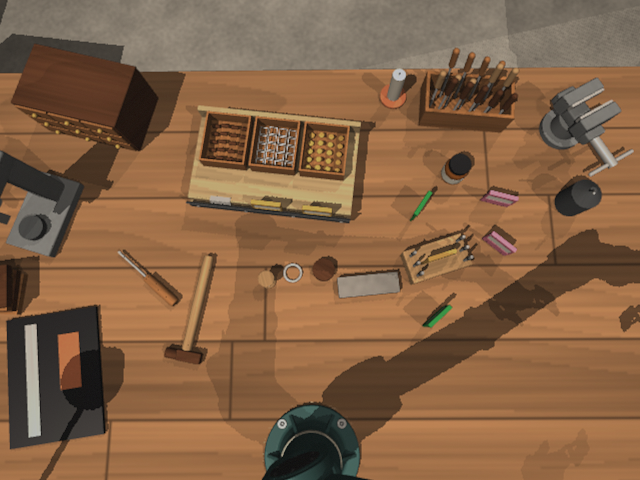

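View pics/side.png

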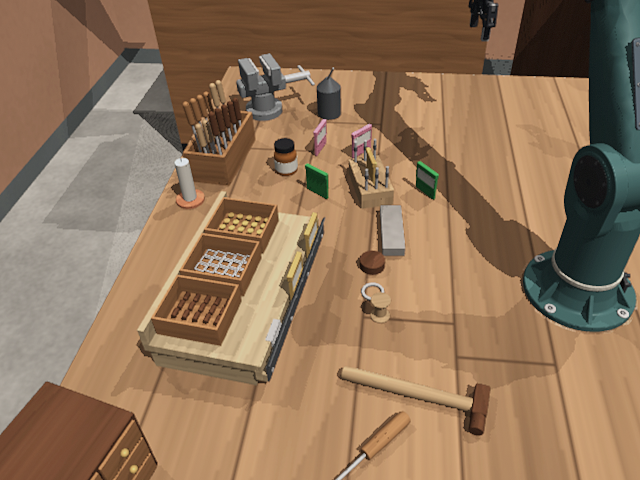

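Top view: the brass holder stands in the block at about (440,255). Look-alikes are green at (424,203) and (437,316), and pink at (501,196) and (499,241). The description (brass, in the block's slot) picks the one in the block. The bare bay is the left one (bay2), with its clip at (219,202); the pinned holders are at (268,206) and (317,210).

```bash
python3 - <<'E'
from h import *
t=np.load('top.npz'); s=np.load('side.npz')
im=np.hstack([cv2.resize(t['f'][215:300,390:490],(500,425)),cv2.resize(s['f'][135:215,335:405],(300,425))])
cv2.imwrite('pics/blk.png',im[:,:,::-1])
for n,d in(('top',t),('side',s)):
    w=d['w']; hsv=cv2.cvtColor(d['f'],cv2.COLOR_RGB2HSV)
    for nm,(l,tt,r,b) in {'blk':(395,220,480,290) if n=='top' else (340,130,400,210),'shelf':(180,100,370,225) if n=='top' else (130,185,330,390)}.items():
        p=w[tt:b,l:r].reshape(-1,3); h=hsv[tt:b,l:r].reshape(-1,3).astype(int)
        br=(h[:,0]>18)&(h[:,0]<32)&(h[:,1]>120)&(h[:,2]>130)
        hi={'blk':(.04,.052),'shelf':(.068,.078)}[nm]
        m=(p[:,2]>hi[0])&(p[:,2]<hi[1])
        rect=cv2.minAreaRect((p[m,:2]*1000).astype(np.float32)); print(n,nm,'plane',m.sum(),np.median(p[m,2]),rect)
        q=p[br&(p[:,2]>.06)]
        print(' brass',len(q),np.round(np.percentile(q,[2,50,98],axis=0),3).tolist())
E
```

```text
top blk plane 1694 0.04527258493759301 ((452.75836181640625, -307.7947082519531), (80.12437438964844, 150.80455017089844), 17.29222297668457)
 brass 47 [[0.439, -0.338, 0.099], [0.459, -0.326, 0.103], [0.466, -0.273, 0.106]]
top shelf plane 8321 0.07377758165329151 ((676.7986450195312, 89.48959350585938), (400.89886474609375, 229.70201110839844), 83.19890594482422)
 brass 582 [[0.553, -0.052, 0.073], [0.593, -0.013, 0.096], [0.753, 0.133, 0.131]]
side blk plane 962 0.046738105645106554 ((466.6522216796875, -354.415283203125), (82.89602661132812, 255.7505645751953), 16.352195739746094)
 brass 73 [[0.441, -0.333, 0.064], [0.45, -0.291, 0.103], [0.466, -0.272, 0.108]]
side shelf plane 8403 0.07419458820285474 ((681.9199829101562, 86.55874633789062), (405.7353210449219, 238.15948486328125), 82.81737518310547)
 brass 358 [[0.553, -0.08, 0.076], [0.683, -0.033, 0.091], [0.757, 0.135, 0.13]]
```

View pics/blk.png

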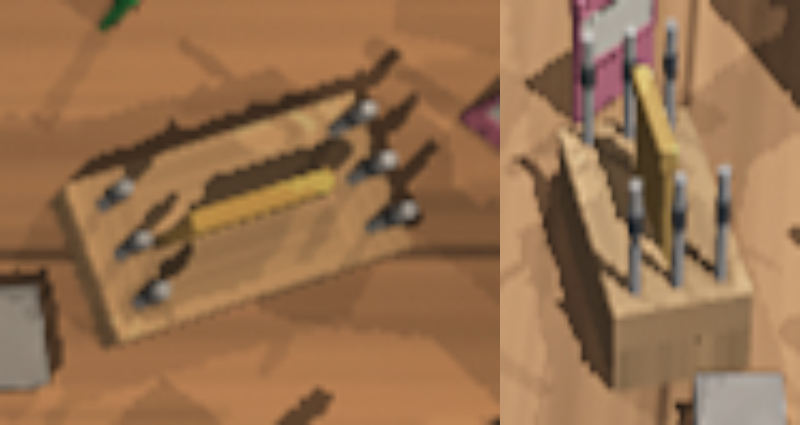

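The crop shows the brass holder upright in the block between the stamping tools (top-view crop centre (260,200)), so the choice holds. Which face carries the card isn't visible yet.

```bash
python3 - <<'E'
from h import *
c=cap('wrist'); print(np.round(c['mount'],4).tolist(),c['vertical_fov'],c['cx'],c['cy'])
a=np.radians(-6.8); X=np.array([np.cos(a),np.sin(a)]);Y=np.array([-X[1],X[0]])
O=np.array([.6768,.0895])+.00485*X
for n in('top','side'):
    w=np.load(n+'.npz')['w'].reshape(-1,3); l=np.c_[(w[:,:2]-O)@X,(w[:,:2]-O)@Y,w[:,2]]*1000
    for lo,hi in((110,140),(60,85)):
        m=(l[:,0]>-145)&(l[:,0]<-(95 if lo>100 else 105))&(abs(l[:,1])<220)&(l[:,2]>lo)&(l[:,2]<hi)
        q=l[m]
        for k in(-120,0,120):
            r=q[abs(q[:,1]-k)<55]
            if len(r)>5: print(n,lo,k,len(r),np.round(np.percentile(r,[3,50,97],axis=0)).tolist())
    # bead in block
    b=np.radians(17.3);BX=np.array([np.cos(b),np.sin(b)]);BY=np.array([-BX[1],BX[0]])
    d=w[:,:2]-np.array([.4528,-.3078]); l=np.c_[d@BX,d@BY,w[:,2]]*1000
    m=(abs(l[:,0])<15)&(abs(l[:,1])<45)&(l[:,2]>92)&(l[:,2]<115)
    print(n,'bead',m.sum(),np.round(np.percentile(l[m],[3,50,97],axis=0)).tolist(), np.round(np.degrees(np.arctan(np.polyfit(l[m][:,1],l[m][:,0],1)[0])),1))
E
```

```text
[[0.0002, 0.9598, 0.2807, 0.0707], [1.0, -0.0004, 0.0005, -0.0002], [0.0006, 0.2807, -0.9598, -0.1625], [0.0, 0.0, 0.0, 1.0]] 66.8133787211189 325.1358249459067 236.68940188597855
top 110 -120 170 [[-115.0, -153.0, 118.0], [-111.0, -121.0, 128.0], [-104.0, -88.0, 131.0]]
top 110 0 168 [[-115.0, -34.0, 118.0], [-111.0, -0.0, 127.0], [-104.0, 32.0, 131.0]]
top 60 -120 139 [[-120.0, -171.0, 70.0], [-116.0, -122.0, 77.0], [-111.0, -70.0, 84.0]]
top 60 0 146 [[-119.0, -49.0, 70.0], [-115.0, 1.0, 77.0], [-111.0, 50.0, 84.0]]
top 60 120 168 [[-119.0, 69.0, 62.0], [-114.0, 120.0, 75.0], [-106.0, 171.0, 81.0]]
top bead 152 [[-5.0, -31.0, 96.0], [-0.0, 2.0, 103.0], [5.0, 35.0, 106.0]] 0.1
side 110 -120 188 [[-114.0, -154.0, 114.0], [-110.0, -115.0, 128.0], [-103.0, -86.0, 131.0]]
side 110 0 225 [[-114.0, -33.0, 114.0], [-110.0, 7.0, 128.0], [-103.0, 34.0, 132.0]]
side 60 -120 157 [[-119.0, -167.0, 61.0], [-114.0, -113.0, 78.0], [-107.0, -70.0, 84.0]]
side 60 0 192 [[-118.0, -49.0, 62.0], [-114.0, 7.0, 78.0], [-108.0, 51.0, 84.0]]
side 60 120 236 [[-118.0, 72.0, 61.0], [-114.0, 122.0, 76.0], [-105.0, 171.0, 81.0]]
side bead 115 [[-4.0, -32.0, 94.0], [2.0, 8.0, 104.0], [6.0, 35.0, 107.0]] -0.9
```

drive_tool([
  {"hand": 0.0,"dx": 0.437,"dy": -0.312,"dz": -0.01},
  {"hand": 0.0,"dx": 0.437,"dy": -0.312,"dz": -0.01},
  {"hand": 0.0,"dx": 0.437,"dy": -0.312,"dz": -0.01},
  {"hand": 0.0,"dx": 0.437,"dy": -0.312,"dz": -0.01},
  {"hand": 0.0,"dx": 0.437,"dy": -0.312,"dz": -0.01},
])

```text
schema error: expected keys hand, dx, dy, dz, rx, ry, rz
```

drive_tool([
  {"hand": 0.0,"dx": 0.437,"dy": -0.312,"dz": -0.01,"rx": 0,"ry": 0,"rz": 0},
  {"hand": 0.0,"dx": 0.437,"dy": -0.312,"dz": -0.01,"rx": 0,"ry": 0,"rz": 0},
  {"hand": 0.0,"dx": 0.437,"dy": -0.312,"dz": -0.01,"rx": 0,"ry": 0,"rz": 0},
  {"hand": 0.0,"dx": 0.437,"dy": -0.312,"dz": -0.01,"rx": 0,"ry": 0,"rz": 0},
  {"hand": 0.0,"dx": 0.437,"dy": -0.312,"dz": -0.01,"rx": 0,"ry": 0,"rz": 0},
])

```text
t: 1.38
position: [0.3881, -0.4572, 0.2187]
tcp_rot: [3.141, -0.001, 0.263]
wrist_force: [0.8, 0.4, 0.2]
width: 0.499
gripper_force: 0.0
```

drive_tool([
  {"hand": 0.0,"dx": 0.18,"dy": -0.13,"dz": 0,"rx": 0,"ry": 0,"rz": 0},
  {"hand": 0.0,"dx": 0.18,"dy": -0.13,"dz": 0,"rx": 0,"ry": 0,"rz": 0},
  {"hand": 0.0,"dx": 0.18,"dy": -0.13,"dz": 0,"rx": 0,"ry": 0,"rz": 0},
  {"hand": 0.0,"dx": 0.18,"dy": -0.13,"dz": 0,"rx": 0,"ry": 0,"rz": 0},
  {"hand": 0.0,"dx": 0.18,"dy": -0.13,"dz": 0,"rx": 0,"ry": 0,"rz": 0},
])

```text
t: 2.0
position: [0.5297, -0.2825, 0.2185]
tcp_rot: [-3.141, -0.002, 0.27]
wrist_force: [0.4, 1.0, 0.4]
width: 0.5
gripper_force: 0.0
```

```bash
python3 - <<'E'
from h import *
c=cap('wrist'); save(c,'w1.png'); s=c['s']; print(s['position'],s['tcp_rot'],s['width'])
w=world(c); np.savez('w1.npz',w=w,f=c['frame'])
w=w.reshape(-1,3)
m=(w[:,2]>.04)&(w[:,2]<.05)&(abs(w[:,0]-.4528)<.15)&(abs(w[:,1]+.3078)<.15)
print(m.sum(),cv2.minAreaRect((w[m,:2]*1000).astype(np.float32)))
b=np.radians(17.3);BX=np.array([np.cos(b),np.sin(b)]);BY=np.array([-BX[1],BX[0]])
d=w[:,:2]-np.array([.4528,-.3078]); l=np.c_[d@BX,d@BY,w[:,2]]*1000
m=(abs(l[:,0])<15)&(abs(l[:,1])<45)&(l[:,2]>95)&(l[:,2]<112)
print('bead',m.sum(),np.round(np.percentile(l[m],[3,50,97],axis=0),1).tolist(), np.degrees(np.arctan(np.polyfit(l[m][:,1],l[m][:,0],1)[0])))
E
```

```text
[ 0.5296521  -0.28246395  0.21851696] [-3.14066524e+00 -2.07560932e-03  2.70177471e-01] 0.5003887978316401
6799 ((453.65802001953125, -367.2934875488281), (172.989501953125, 304.3138122558594), 30.4936466217041)
bead 1275 [[-3.6, -30.2, 95.9], [3.5, 2.6, 103.6], [6.7, 34.8, 105.1]] -0.18769770334754904
```

View pics/w1.png

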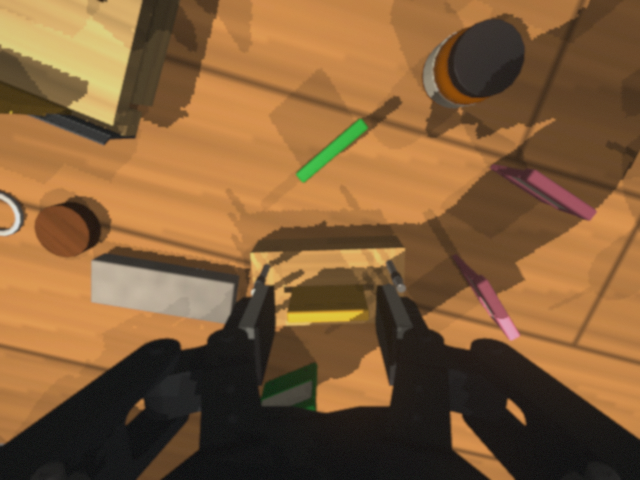

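The holder's bead is at (326,317), with its +x face just above it in deep shade at (328,298). Look-alikes in view: green (333,150) and (290,387), pink (545,190) and (487,298). Zooming on that face.

```bash
python3 - <<'E'
from h import *
d=np.load('w1.npz'); w=d['w'];f=d['f']
b=np.radians(17.3);BX=np.array([np.cos(b),np.sin(b)]);BY=np.array([-BX[1],BX[0]])
e=w[...,:2]-np.array([.4528,-.3078]); 
for v in range(284,328,2): print(v,np.round([e[v,328]@BX*1000,e[v,328]@BY*1000,w[v,328,2]*1000]).tolist(),f[v,328],f[v,305],f[v,345])
im=cv2.resize(f[270:335,265:390],(750,390),interpolation=cv2.INTER_NEAREST).astype(float)
cv2.imwrite('pics/w1c.png',np.clip(im*1.8,0,255)[:,:,::-1])
E
```

```text
284 [6.0, 1.0, 47.0] [96 72 41] [102  76  45] [93 70 40]
286 [3.0, 2.0, 47.0] [80 61 31] [87 65 34] [80 61 30]
288 [3.0, 2.0, 52.0] [78 60 28] [78 59 27] [78 58 25]
290 [4.0, 2.0, 57.0] [80 61 30] [78 59 29] [79 59 26]
292 [3.0, 2.0, 61.0] [79 59 26] [77 59 25] [78 59 25]
294 [3.0, 2.0, 65.0] [78 58 22] [79 61 27] [79 59 27]
296 [3.0, 2.0, 70.0] [76 58 25] [79 60 29] [77 58 24]
298 [3.0, 2.0, 74.0] [79 59 28] [79 60 27] [79 59 27]
300 [3.0, 2.0, 78.0] [79 59 26] [77 58 24] [78 60 27]
302 [3.0, 2.0, 81.0] [76 57 18] [76 59 26] [75 57 27]
304 [6.0, 2.0, 92.0] [77 58 24] [75 57 27] [73 56 26]
306 [6.0, 2.0, 96.0] [76 58 25] [74 56 22] [76 58 28]
308 [6.0, 2.0, 99.0] [81 60 25] [76 58 26] [84 64 27]
310 [6.0, 2.0, 103.0] [134 100  37] [103  76  29] [156 117  37]
312 [5.0, 2.0, 104.0] [213 167  51] [190 148  48] [217 178  50]
314 [3.0, 2.0, 104.0] [224 198  62] [223 196  61] [224 195  61]
316 [1.0, 2.0, 104.0] [224 198  62] [224 199  59] [224 195  59]
318 [-1.0, 2.0, 104.0] [224 194  59] [224 195  59] [224 193  59]
320 [-3.0, 2.0, 103.0] [219 184  57] [224 192  59] [215 174  58]
322 [-37.0, 3.0, 46.0] [166 126  57] [224 190  89] [148 112  57]
324 [-65.0, 3.0, 1.0] [127  91  53] [206 167  93] [120  86  49]
326 [-67.0, 3.0, 2.0] [114  78  45] [131  95  54] [114  80  46][ WARN:0@0.098] global loadsave.cpp:1063 imwrite_ Unsupported depth image for selected encoder is fallbacked to CV_8U.
```

View pics/w1c.png

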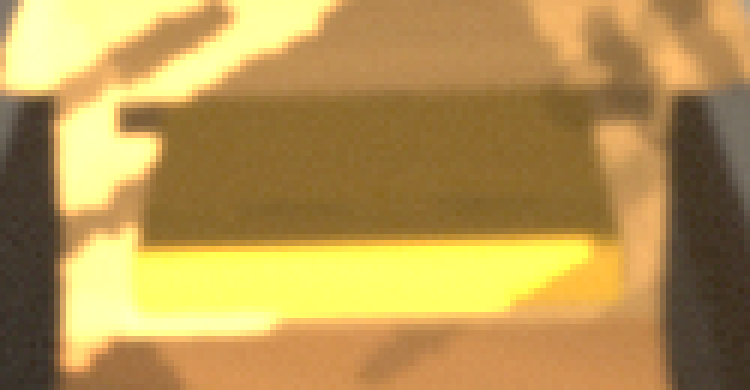

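The +x face is plain brass with no pocket or card, so the card faces the block's -x side, and the holder only needs a turn of about -24°. Turning the tool above it.

drive_tool([
  {"hand": 0.0,"dx": -0.02,"dy": 0,"dz": 0,"rx": 0,"ry": 0,"rz": -10},
  {"hand": 0.0,"dx": -0.04,"dy": 0,"dz": 0,"rx": 0,"ry": 0,"rz": -20},
  {"hand": 0.0,"dx": -0.06,"dy": 0.001,"dz": 0,"rx": 0,"ry": 0,"rz": -30},
  {"hand": 0.0,"dx": -0.08,"dy": 0.0016,"dz": 0,"rx": 0,"ry": 0,"rz": -40},
  {"hand": 0.0,"dx": -0.08,"dy": 0.0016,"dz": 0,"rx": 0,"ry": 0,"rz": -50},
])

```text
t: 2.68
position: [0.4458, -0.3119, 0.2182]
tcp_rot: [-3.14, 0.002, 1.134]
wrist_force: [0.4, -0.5, 0.1]
width: 0.499
gripper_force: 0.0
```

drive_tool([
  {"hand": 0.0,"dx": 0,"dy": 0,"dz": 0.02,"rx": 0,"ry": 0,"rz": -10},
  {"hand": 0.0,"dx": 0,"dy": 0,"dz": 0.04,"rx": 0,"ry": 0,"rz": -20},
  {"hand": 0.0,"dx": 0,"dy": 0,"dz": 0.05,"rx": 0,"ry": 0,"rz": -30},
  {"hand": 0.0,"dx": 0,"dy": 0,"dz": 0.05,"rx": 0,"ry": 0,"rz": -41.5},
  {"hand": 0.0,"dx": 0,"dy": 0,"dz": 0.05,"rx": 0,"ry": 0,"rz": -41.5},
])

```text
t: 3.3
position: [0.4482, -0.3108, 0.168]
tcp_rot: [-3.141, 0.0, 1.855]
wrist_force: [-0.6, -0.9, 0.1]
width: 0.501
gripper_force: 0.0
```

```bash
python3 - <<'E'
from h import *
c=cap('wrist'); save(c,'w2.png'); s=c['s']; print(s['position'],s['tcp_rot'],s['joints'])
w=world(c); M=rot(s['tcp_rot'])
for zc in [0]:
    w=w.reshape(-1,3)
    l=(w-s['position'])@M*1000
    m=(abs(l[:,1])<15)&(abs(l[:,0])<45)&(w[:,2]>.098)&(w[:,2]<.112)
    print('bead in tool',m.sum(),np.round(np.percentile(l[m],[2,50,98],axis=0),1).tolist(), np.degrees(np.arctan(np.polyfit(l[m][:,0],l[m][:,1],1)[0])))
E
```

```text
[ 0.44824073 -0.31079146  0.16804479] [-3.14052581e+00  3.96743173e-05  1.85466623e+00] [ 0.81559164  0.4512564  -0.3889152   2.04015115  0.26153144  0.69765092
  0.54372156]
bead in tool 1714 [[-28.3, 0.7, 62.7], [6.9, 6.0, 64.2], [38.4, 11.4, 66.3]] -1.1414516710611151
```

drive_tool([
  {"hand": 0.0,"dx": 0.005,"dy": 0.006,"dz": 0,"rx": 0,"ry": 0,"rz": -1.1},
  {"hand": 0.0,"dx": 0.005,"dy": 0.006,"dz": 0.03,"rx": 0,"ry": 0,"rz": -1.1},
  {"hand": 0.0,"dx": 0.005,"dy": 0.006,"dz": 0.06,"rx": 0,"ry": 0,"rz": -1.1},
  {"hand": 0.0,"dx": 0.005,"dy": 0.006,"dz": 0.083,"rx": 0,"ry": 0,"rz": -1.1},
  {"hand": 0.0,"dx": 0.005,"dy": 0.006,"dz": 0.083,"rx": 0,"ry": 0,"rz": -1.1},
])

```text
t: 3.98
position: [0.4534, -0.3013, 0.0841]
tcp_rot: [-3.139, -0.002, 1.879]
wrist_force: [-0.1, 0.3, 0.7]
width: 0.5
gripper_force: 0.0
```

drive_tool([
  {"hand": -0.5,"dx": 0,"dy": 0,"dz": 0,"rx": 0,"ry": 0,"rz": 0},
  {"hand": -1,"dx": 0,"dy": 0,"dz": 0,"rx": 0,"ry": 0,"rz": 0},
  {"hand": -1,"dx": 0,"dy": 0,"dz": 0,"rx": 0,"ry": 0,"rz": 0},
  {"hand": -1,"dx": 0,"dy": 0,"dz": 0,"rx": 0,"ry": 0,"rz": 0},
  {"hand": -1,"dx": 0,"dy": 0,"dz": 0,"rx": 0,"ry": 0,"rz": 0},
], force=80)

```text
t: 4.6
position: [0.4543, -0.3023, 0.0855]
tcp_rot: [3.141, 0.0, 1.879]
wrist_force: [-0.0, 0.1, -0.1]
width: -0.004
gripper_force: 0.0
```

The fingers shut on nothing. Checking.

```bash
python3 - <<'E'
from h import *
c=cap('wrist'); save(c,'w3.png'); s=c['s']; print(s['position'],s['tcp_rot'],s['width'],s['gripper_force'])
c2=cap('side'); a=cv2.resize(c['frame'],(480,360)); b=cv2.resize(c2['frame'][90:230,300:420],(310,360))
cv2.imwrite('pics/c3.png',np.hstack([a,b])[:,:,::-1])
E
```

```text
[ 0.4543001  -0.30234777  0.08549197] [3.14140788e+00 2.50304836e-04 1.87885040e+00] -0.003964171045517302 0.0
```

View pics/c3.png

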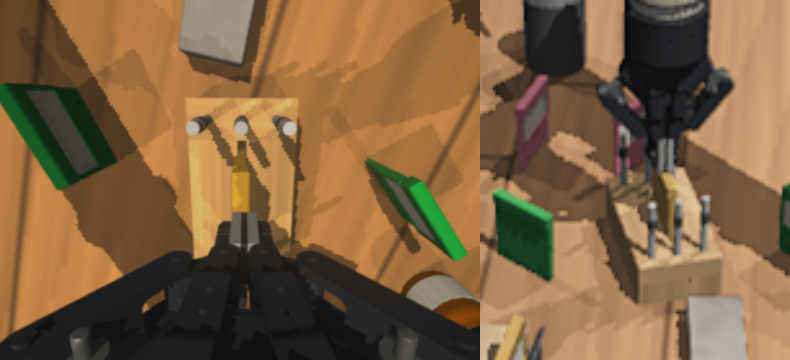

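Wrist crop: the fingertips at (245,225) look closed right on the bead at (242,195), yet the width reads shut. Checking the gap by depth.

```bash
python3 - <<'E'
from h import *
c=cap('wrist'); s=c['s']; w=world(c); M=rot(s['tcp_rot']); l=(w-s['position'])@M*1000
for v in range(220,400,8):
    r=l[v,290:360:5]
    print(v,' '.join('(%d,%d,%d)'%tuple(np.round(x)) for x in r))
cv2.imwrite('pics/z4.png',cv2.resize(c['frame'][200:400,260:390],(520,560+40)[:2] if 0 else (390,600),interpolation=cv2.INTER_CUBIC)[:,:,::-1])
E
```

```text
220 (23,-21,39) (22,-18,40) (23,-15,39) (23,-12,39) (22,-9,40) (33,-5,-2) (33,-3,-3) (33,-1,-2) (23,2,40) (22,5,40) (23,8,39) (22,11,40) (22,14,40) (23,17,39)
228 (18,-21,39) (17,-18,41) (18,-15,39) (18,-12,39) (32,-7,-14) (33,-5,-18) (33,-3,-17) (33,-1,-17) (33,2,-17) (18,5,40) (18,8,40) (18,11,39) (18,14,39) (18,17,39)
236 (13,-21,39) (13,-18,38) (13,-15,39) (13,-12,39) (30,-7,-19) (30,-5,-19) (30,-3,-19) (30,-1,-18) (30,2,-19) (13,5,39) (13,8,40) (13,11,38) (13,14,39) (13,17,39)
244 (8,-21,39) (8,-18,39) (8,-15,39) (8,-12,39) (26,-7,-18) (26,-5,-19) (27,-3,-19) (27,-1,-19) (26,2,-19) (8,5,39) (8,8,40) (8,11,40) (8,14,39) (8,17,40)
252 (3,-21,40) (3,-18,39) (3,-15,40) (4,-12,38) (23,-7,-19) (23,-5,-18) (23,-3,-19) (23,-1,-20) (23,2,-19) (3,5,40) (3,8,40) (4,11,39) (3,14,40) (3,17,39)
260 (-2,-21,40) (-1,-18,39) (-1,-15,39) (-2,-12,41) (19,-7,-19) (19,-5,-18) (19,-3,-18) (20,-1,-19) (19,2,-19) (-2,5,39) (-1,8,39) (-1,11,39) (-2,14,40) (-1,17,39)
268 (-7,-21,39) (-7,-18,39) (-6,-15,38) (-7,-12,39) (15,-7,-18) (15,-5,-18) (16,-3,-19) (16,-1,-18) (16,2,-19) (-7,5,39) (-7,8,39) (-7,11,3
[... 1971 characters left out ...]
(14,3,-82) (17,4,-86) (17,6,-86) (17,7,-87)
372 (17,-9,-90) (18,-7,-90) (17,-6,-90) (17,-5,-89) (15,-4,-87) (1,-4,-68) (0,-2,-66) (-6,0,-58) (-7,1,-57) (1,3,-68) (13,3,-83) (17,4,-89) (17,5,-90) (17,7,-90)
380 (17,-8,-93) (18,-7,-93) (18,-6,-93) (17,-5,-93) (12,-4,-86) (-2,-4,-68) (-3,-2,-66) (-10,0,-58) (-10,1,-57) (-1,3,-69) (10,3,-84) (17,4,-92) (17,5,-92) (18,6,-93)
388 (17,-8,-95) (18,-7,-96) (17,-6,-95) (16,-5,-94) (10,-4,-86) (-4,-4,-69) (-6,-2,-66) (-59,-1,-1) (-62,2,3) (-5,3,-68) (7,3,-83) (15,4,-92) (18,5,-96) (17,6,-95)
396 (17,-8,-97) (17,-7,-98) (17,-6,-98) (13,-5,-93) (8,-4,-86) (-7,-4,-69) (-60,-3,-5) (-60,-1,-6) (-62,2,-3) (-7,3,-69) (6,3,-84) (13,4,-92) (18,5,-98) (16,6,-97)
```

View pics/z4.png

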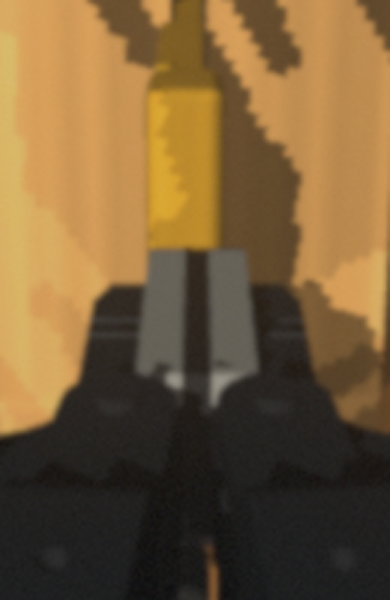

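The gray pads (crop (195,310)) have shut above the bead (crop (185,170)). The bead top is 18.5 mm behind the TCP, so the tips reach less far than I assumed. Measuring them in the earlier half-open picture.

```bash
python3 - <<'E'
from h import *
d=np.load('w1.npz'); w=d['w']
M=rot([-3.14066524e+00,-2.07560932e-03,2.70177471e-01]); l=(w-np.array([0.5296521,-0.28246395,0.21851696]))@M*1000
for v in range(270,350,6):
    print(v,' '.join('(%d,%d,%d)'%tuple(np.round(x)) for x in l[v,232:280:5]),'|',' '.join('(%d,%d,%d)'%tuple(np.round(x)) for x in l[v,372:420:6]))
print(arm.nose_length)
E
```

```text
270 (-79,-105,218) (-79,-99,216) (-79,-93,218) (-79,-87,216) (-61,-72,172) (-62,-68,173) (-54,-59,153) (-56,-55,158) (-62,-53,173) (-62,-48,173) | (-62,46,173) (-61,52,172) (-61,57,172) (-52,59,149) (-50,63,143) (-61,75,173) (-79,92,216) (-79,98,216)
276 (-83,-103,209) (-84,-98,211) (-87,-94,218) (-86,-88,218) (-86,-83,218) (-68,-68,173) (-53,-56,137) (-67,-58,172) (-68,-53,173) (-68,-48,173) | (-67,46,172) (-67,52,171) (-68,58,174) (-68,64,172) (-49,60,127) (-68,76,172) (-86,92,217) (-86,99,217)
282 (-83,-99,193) (-88,-97,205) (-94,-94,217) (-94,-89,219) (-94,-83,218) (-54,-59,126) (-55,-55,128) (-74,-58,173) (-75,-53,173) (-75,-48,173) | (-74,46,173) (-74,52,171) (-74,58,172) (-74,64,172) (-52,59,120) (-50,64,117) (-93,93,216) (-94,100,217)
288 (-89,-99,191) (-97,-98,209) (-101,-95,217) (-101,-89,217) (-101,-83,217) (11,-27,-30) (11,-25,-30) (10,-24,-29) (10,-22,-29) (-80,-48,171) | (-83,47,177) (10,21,-27) (11,23,-29) (10,26,-28) (-80,70,171) (-53,63,112) (-101,93,216) (-101,100,217)
294 (-96,-99,192) (-107,-100,215) (-108,-95,216) (-108,-89,217) (-59,-61,113) (11,-26,-35) (11,-24
[... 1536 characters left out ...]
13,-27,-69) (12,-27,-66) (12,-25,-67) (11,-24,-65) (8,-24,-60) (7,-22,-58) (4,-22,-54) (-1,-21,-46) (-8,-22,-34) (-162,-57,217) | (-162,55,216) (-10,21,-32) (-1,21,-45) (5,21,-56) (7,23,-59) (8,24,-60) (11,25,-66) (11,26,-66)
342 (12,-27,-69) (12,-26,-70) (12,-24,-70) (12,-23,-69) (6,-23,-61) (5,-22,-60) (2,-22,-55) (-3,-22,-46) (-10,-21,-35) (-171,-58,217) | (-172,55,219) (-170,62,217) (-3,21,-46) (3,21,-57) (5,23,-59) (11,22,-69) (12,24,-70) (11,26,-69)
348 (12,-27,-73) (12,-25,-73) (11,-24,-72) (11,-23,-72) (6,-23,-63) (3,-23,-59) (1,-21,-56) (-5,-21,-47) (-178,-64,216) (-179,-58,217) | (-178,55,216) (-179,63,217) (-6,21,-45) (2,21,-57) (3,23,-59) (12,21,-73) (11,23,-72) (12,25,-72)
0.008
```

The tips are really about 29 mm further back than stated (shut: -21 mm in the tool frame). So: open, re-centre by (-2,-2) mm, and go 29 mm deeper.

drive_tool([
  {"hand": 0.0,"dx": -0.002,"dy": -0.002,"dz": 0,"rx": 0,"ry": 0,"rz": 0},
  {"hand": 0.0,"dx": -0.002,"dy": -0.002,"dz": 0,"rx": 0,"ry": 0,"rz": 0},
  {"hand": 0.0,"dx": -0.002,"dy": -0.002,"dz": 0,"rx": 0,"ry": 0,"rz": 0},
  {"hand": 0.0,"dx": -0.002,"dy": -0.002,"dz": 0.015,"rx": 0,"ry": 0,"rz": 0},
  {"hand": 0.0,"dx": -0.002,"dy": -0.002,"dz": 0.029,"rx": 0,"ry": 0,"rz": 0},
])

```text
t: 5.38
position: [0.4527, -0.3046, 0.0552]
tcp_rot: [-3.141, -0.0, 1.879]
wrist_force: [-0.1, 0.2, 0.8]
width: 0.501
gripper_force: 0.0
```

drive_tool([
  {"hand": -0.5,"dx": 0,"dy": 0,"dz": 0,"rx": 0,"ry": 0,"rz": 0},
  {"hand": -1,"dx": 0,"dy": 0,"dz": 0,"rx": 0,"ry": 0,"rz": 0},
  {"hand": -1,"dx": 0,"dy": 0,"dz": 0,"rx": 0,"ry": 0,"rz": 0},
  {"hand": -1,"dx": 0,"dy": 0,"dz": 0,"rx": 0,"ry": 0,"rz": 0},
  {"hand": -1,"dx": 0,"dy": 0,"dz": 0,"rx": 0,"ry": 0,"rz": 0},
], force=80)

```text
t: 6.0
position: [0.453, -0.3049, 0.0565]
tcp_rot: [3.141, 0.0, 1.879]
wrist_force: [-0.4, 1.0, -1.5]
width: 0.116
gripper_force: 78.0
```

drive_tool([
  {"hand": -1,"dx": 0,"dy": 0,"dz": -0.02,"rx": 0,"ry": 0,"rz": 0},
  {"hand": -1,"dx": 0,"dy": 0,"dz": -0.06,"rx": 0,"ry": 0,"rz": 0},
  {"hand": -1,"dx": 0,"dy": 0,"dz": -0.1,"rx": 0,"ry": 0,"rz": 0},
  {"hand": -1,"dx": 0,"dy": 0,"dz": -0.14,"rx": 0,"ry": 0,"rz": 0},
  {"hand": -1,"dx": 0,"dy": 0,"dz": -0.14,"rx": 0,"ry": 0,"rz": 0},
])

```text
t: 6.62
position: [0.4552, -0.3059, 0.1996]
tcp_rot: [3.137, 0.006, 1.879]
wrist_force: [-0.2, 0.5, -2.6]
width: 0.111
gripper_force: 78.2
```

drive_tool([
  {"hand": -1,"dx": 0.04,"dy": 0.025,"dz": 0,"rx": 0,"ry": 0,"rz": 4},
  {"hand": -1,"dx": 0.085,"dy": 0.053,"dz": 0,"rx": 0,"ry": 0,"rz": 8},
  {"hand": -1,"dx": 0.13,"dy": 0.081,"dz": 0,"rx": 0,"ry": 0,"rz": 12},
  {"hand": -1,"dx": 0.175,"dy": 0.109,"dz": 0,"rx": 0,"ry": 0,"rz": 16},
  {"hand": -1,"dx": 0.22,"dy": 0.137,"dz": 0,"rx": 0,"ry": 0,"rz": 20},
])

```text
t: 7.25
position: [0.5159, -0.0522, 0.195]
tcp_rot: [-3.139, 0.0, 1.527]
wrist_force: [-0.0, -0.4, -1.0]
width: 0.113
gripper_force: 78.1
```

drive_tool([
  {"hand": -1,"dx": 0.055,"dy": 0.012,"dz": 0,"rx": 0,"ry": 0,"rz": 1},
  {"hand": -1,"dx": 0.11,"dy": 0.024,"dz": 0,"rx": 0,"ry": 0,"rz": 2},
  {"hand": -1,"dx": 0.165,"dy": 0.036,"dz": 0,"rx": 0,"ry": 0,"rz": 3},
  {"hand": -1,"dx": 0.22,"dy": 0.048,"dz": 0,"rx": 0,"ry": 0,"rz": 4.5},
  {"hand": -1,"dx": 0.2776,"dy": 0.0589,"dz": 0,"rx": 0,"ry": 0,"rz": 4.5},
])

```text
t: 7.88
position: [0.5865, 0.2221, 0.1946]
tcp_rot: [-3.14, 0.002, 1.451]
wrist_force: [0.7, -1.0, -1.4]
width: 0.116
gripper_force: 78.1
```

drive_tool([
  {"hand": -1,"dx": 0,"dy": 0,"dz": 0.01,"rx": 0,"ry": 0,"rz": 0},
  {"hand": -1,"dx": 0,"dy": 0,"dz": 0.03,"rx": 0,"ry": 0,"rz": 0},
  {"hand": -1,"dx": 0,"dy": 0,"dz": 0.05,"rx": 0,"ry": 0,"rz": 0},
  {"hand": -1,"dx": 0,"dy": 0,"dz": 0.06,"rx": 0,"ry": 0,"rz": 0},
  {"hand": -1,"dx": 0,"dy": 0,"dz": 0.06,"rx": 0,"ry": 0,"rz": 0},
])

```text
t: 8.5
position: [0.5862, 0.2205, 0.135]
tcp_rot: [-3.139, 0.001, 1.451]
wrist_force: [0.0, -0.4, -0.9]
width: 0.11
gripper_force: 78.1
```

```bash
python3 - <<'E'
from h import *
a=np.radians(-6.8); X=np.array([np.cos(a),np.sin(a)]);Y=np.array([-X[1],X[0]])
O=np.array([.6768,.0895])+.00485*X
ims=[]
for n in('top','side','wrist'):
    c=cap(n); s=c['s']
    if n=='wrist': print(s['position'],s['tcp_rot'],s['wrist_force'],s['width'],s['gripper_force'])
    w=world(c); np.savez('p_'+n+'.npz',w=w,f=c['frame']); ims.append(c['frame'])
    w=w.reshape(-1,3); l=np.c_[(w[:,:2]-O)@X,(w[:,:2]-O)@Y,w[:,2]]*1000
    for nm,lo,hi,ks in(('bead',115,140,(-120,0)),('held',85,185,(120,)),('lip',72,82,(-120,0,120,170))):
        for k in ks:
            h=55 if k!=170 else 20
            m=(l[:,0]>-145)&(l[:,0]<-95)&(abs(l[:,1]-k)<h)&(l[:,2]>lo)&(l[:,2]<hi)
            if nm=='lip': m&=(l[:,0]<-105)
            if m.sum()>8: print(n,nm,k,m.sum(),np.round(np.percentile(l[m],[3,50,97],axis=0),1).tolist(),round(float(np.degrees(np.arctan(np.polyfit(l[m][:,1],l[m][:,0],1)[0]))),2))
im=np.hstack([cv2.resize(ims[2],(480,360)),cv2.resize(ims[1][150:400,230:360],(187*1,360))])
cv2.imwrite('pics/p1.png',im[:,:,::-1])
E
```

```text
top bead -120 167 [[-115.0, -152.9, 117.8], [-110.5, -120.7, 127.4], [-104.4, -87.5, 131.4]] -0.3
top bead 0 103 [[-114.7, -34.2, 120.4], [-110.0, -13.5, 127.4], [-104.0, 8.5, 130.7]] 2.44
top lip -120 119 [[-119.5, -171.4, 72.8], [-116.2, -120.2, 76.9], [-112.3, -68.1, 81.3]] 0.07
top lip 0 56 [[-119.8, -52.4, 72.7], [-115.6, -28.8, 77.0], [-111.4, -3.5, 81.1]] 1.29
side bead -120 181 [[-114.3, -154.1, 117.5], [-110.2, -114.2, 128.3], [-103.3, -85.9, 132.2]] 0.64
side bead 0 90 [[-113.7, -34.0, 120.0], [-108.2, -18.3, 128.4], [-103.3, 31.7, 131.7]] 4.0
side held 120 537 [[-126.8, 95.0, 111.3], [-111.6, 130.3, 162.1], [-102.9, 151.5, 184.4]] 4.42
side lip -120 118 [[-118.4, -169.6, 73.2], [-114.5, -114.3, 77.6], [-109.1, -70.2, 81.5]] 0.77
side lip 0 94 [[-118.4, -3.5, 72.9], [-114.3, 28.3, 78.1], [-107.4, 53.3, 81.7]] 1.07
side lip 120 158 [[-118.3, 68.8, 72.9], [-114.9, 123.0, 77.9], [-110.5, 173.1, 81.3]] 0.2
side lip 170 66 [[-118.0, 151.0, 72.6], [-114.6, 169.0, 77.3], [-110.2, 188.1, 80.6]] 0.52
[0.58733463 0.22136125 0.13659184] [ 3.14105613e+00 -4.09481167e-04  1.45103237e+00] [ 2.97219944e-04 -3.27063081e-01 -8.18539503e-02] 0.10802171644139458 78.12027096748352
wrist held 120 5831 [[-125.6, 92.5, 144.7], [-110.2, 131.3, 183.9], [-97.4, 154.3, 184.9]] 0.21
wrist lip 120 837 [[-119.0, 131.2, 73.2], [-115.9, 156.8, 78.3], [-111.2, 173.9, 80.7]] 2.96
wrist lip 170 909 [[-118.9, 151.2, 73.2], [-115.3, 170.0, 77.9], [-111.2, 188.6, 80.7]] -0.13
```

View pics/p1.png

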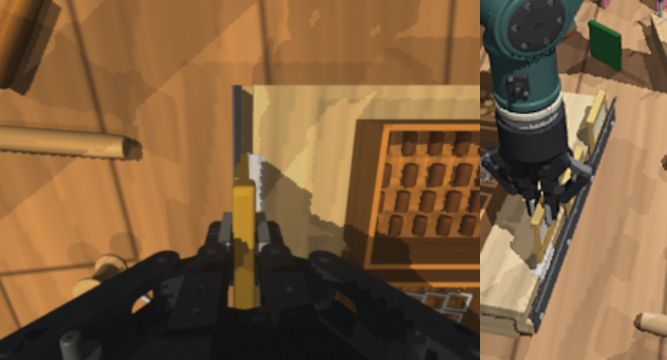

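The wrist view (left) shows the held bead at (244,245) in line with the lip/groove at (240,130), with the white clip peeking out behind at (257,180). Computing the offset.

```bash
python3 - <<'E'
from h import *
a=np.radians(-6.8); X=np.array([np.cos(a),np.sin(a)]);Y=np.array([-X[1],X[0]])
O=np.array([.6768,.0895])+.00485*X
w=np.load('p_wrist.npz')['w']; f=np.load('p_wrist.npz')['f']
l=np.concatenate([(w[...,:2]-O)@X[:,None],(w[...,:2]-O)@Y[:,None],w[...,2:]],-1)*1000
hsv=cv2.cvtColor(f,cv2.COLOR_RGB2HSV)
m=(hsv[...,0]>18)&(hsv[...,0]<32)&(hsv[...,1]>130)&(abs(l[...,2]-184)<4)&(abs(l[...,0]+110)<15)
q=l[m];print('bead',len(q),np.round(np.percentile(q,[1,50,99],axis=0),1).tolist())
yb=q[:,1]
for y0 in (130,138,146): 
    r=q[abs(yb-y0)<4]; print(y0,len(r),r[:,0].min() if len(r) else 0,r[:,0].max() if len(r) else 0)
# lip / groove profile ahead: y 160..190
for y0 in(165,175,185):
    r=l[(abs(l[...,1]-y0)<1.5)&(l[...,0]>-130)&(l[...,0]<-90)]; r=r[np.argsort(r[:,0])]
    print(y0,[(round(x),round(z)) for x,_,z in r[::max(1,len(r)//18)]])
# clip: pale grey
mc=(hsv[...,1]<50)&(hsv[...,2]>100)&(l[...,2]>45)&(l[...,2]<95)&(abs(l[...,0]+105)<20)&(abs(l[...,1]-120)<60)
if mc.sum(): print('clip',mc.sum(),np.round(np.percentile(l[mc],[1,50,99],axis=0),1).tolist())
t=np.load('top.npz');l=np.concatenate([(t['w'][...,:2]-O)@X[:,None],(t['w'][...,:2]-O)@Y[:,None],t['w'][...,2:]],-1)*1000
hsv=cv2.cvtColor(t['f'],cv2.COLOR_RGB2HSV)
mc=(hsv[...,1]<60)&(hsv[...,2]>110)&(l[...,2]>40)&(l[...,2]<95)&(abs(l[...,0]+105)<20)&(abs(l[...,1]-120)<60)
print('clip top',mc.sum(),np.round(np.percentile(l[mc],[1,50,99],axis=0),1).tolist() if mc.sum() else 0)
E
```

```text
bead 4717 [[-115.0, 90.0, 181.7], [-109.9, 126.4, 184.6], [-104.7, 154.2, 186.0]]
130 608 -115.64898534515659 -104.19576964894281
138 654 -115.16092240697054 -104.27946252614774
146 656 -115.06716787688518 -105.114563061879
165 [(-129, 1), (-126, 2), (-119, 78), (-118, 81), (-116, 79), (-114, 76), (-113, 75), (-111, 74), (-109, 51), (-107, 52), (-105, 51), (-103, 51), (-101, 73), (-100, 74), (-98, 72), (-96, 73), (-94, 74), (-92, 74), (-90, 75)]
175 [(-130, 1), (-127, 0), (-124, 2), (-118, 80), (-116, 79), (-115, 78), (-114, 76), (-112, 73), (-110, 51), (-108, 51), (-105, 51), (-103, 50), (-102, 72), (-100, 73), (-98, 74), (-97, 74), (-95, 74), (-94, 74), (-92, 74)]
185 [(-130, 0), (-127, 1), (-123, 0), (-118, 80), (-116, 79), (-115, 77), (-113, 75), (-111, 69), (-109, 51), (-107, 52), (-105, 52), (-103, 50), (-102, 74), (-100, 73), (-97, 75), (-96, 74), (-94, 74), (-92, 74), (-90, 73)]
clip 901 [[-105.5, 98.0, 68.9], [-98.4, 130.5, 74.7], [-93.6, 146.4, 76.3]]
clip top 141 [[-107.6, 96.4, 62.4], [-100.4, 120.6, 72.7], [-91.7, 145.1, 77.8]]
```

drive_tool([
  {"hand": -1,"dx": 0.0005,"dy": 0.0013,"dz": 0,"rx": 0,"ry": 0,"rz": 0},
  {"hand": -1,"dx": 0.0005,"dy": 0.0013,"dz": 0.01,"rx": 0,"ry": 0,"rz": 0},
  {"hand": -1,"dx": 0.0005,"dy": 0.0013,"dz": 0.02,"rx": 0,"ry": 0,"rz": 0},
  {"hand": -1,"dx": 0.0005,"dy": 0.0013,"dz": 0.028,"rx": 0,"ry": 0,"rz": 0},
  {"hand": -1,"dx": 0.0005,"dy": 0.0013,"dz": 0.032,"rx": 0,"ry": 0,"rz": 0},
], force=110)

```text
t: 9.28
position: [0.5878, 0.2215, 0.1033]
tcp_rot: [-3.14, 0.001, 1.451]
wrist_force: [-0.0, -0.2, -1.5]
width: 0.103
gripper_force: 108.3
```

drive_tool([
  {"hand": -1,"dx": 0,"dy": 0,"dz": 0.0015,"rx": 0,"ry": 0,"rz": 0},
  {"hand": -1,"dx": 0,"dy": 0,"dz": 0.003,"rx": 0,"ry": 0,"rz": 0},
  {"hand": -1,"dx": 0,"dy": 0,"dz": 0.0045,"rx": 0,"ry": 0,"rz": 0},
  {"hand": -1,"dx": 0,"dy": 0,"dz": 0.006,"rx": 0,"ry": 0,"rz": 0},
  {"hand": -1,"dx": 0,"dy": 0,"dz": 0.006,"rx": 0,"ry": 0,"rz": 0},
])

```text
t: 9.9
position: [0.5883, 0.2217, 0.0983]
tcp_rot: [-3.142, 0.0, 1.451]
wrist_force: [0.2, 0.6, -0.9]
width: 0.104
gripper_force: 108.3
```

drive_tool([
  {"hand": -1,"dx": 0,"dy": 0,"dz": 0.0015,"rx": 0,"ry": 0,"rz": 0},
  {"hand": -1,"dx": 0,"dy": 0,"dz": 0.003,"rx": 0,"ry": 0,"rz": 0},
  {"hand": -1,"dx": 0,"dy": 0,"dz": 0.0045,"rx": 0,"ry": 0,"rz": 0},
  {"hand": -1,"dx": 0,"dy": 0,"dz": 0.006,"rx": 0,"ry": 0,"rz": 0},
  {"hand": -1,"dx": 0,"dy": 0,"dz": 0.006,"rx": 0,"ry": 0,"rz": 0},
])

```text
t: 10.52
position: [0.5886, 0.2221, 0.0932]
tcp_rot: [3.141, -0.0, 1.452]
wrist_force: [-1.2, 0.4, 4.4]
width: 0.103
gripper_force: 109.6
```

drive_tool([
  {"hand": -1,"dx": 0,"dy": 0,"dz": 0.001,"rx": 0,"ry": 0,"rz": 0},
  {"hand": -1,"dx": 0,"dy": 0,"dz": 0.002,"rx": 0,"ry": 0,"rz": 0},
  {"hand": -1,"dx": 0,"dy": 0,"dz": 0.003,"rx": 0,"ry": 0,"rz": 0},
  {"hand": -1,"dx": 0,"dy": 0,"dz": 0.004,"rx": 0,"ry": 0,"rz": 0},
  {"hand": -1,"dx": 0,"dy": 0,"dz": 0.004,"rx": 0,"ry": 0,"rz": 0},
])

```text
t: 11.15
position: [0.5887, 0.2223, 0.0891]
tcp_rot: [3.141, -0.001, 1.451]
wrist_force: [-2.0, -0.4, 5.4]
width: 0.107
gripper_force: 109.5
```

drive_tool([
  {"hand": -1,"dx": 0,"dy": 0,"dz": 0.001,"rx": 0,"ry": 0,"rz": 0},
  {"hand": -1,"dx": 0,"dy": 0,"dz": 0.002,"rx": 0,"ry": 0,"rz": 0},
  {"hand": -1,"dx": 0,"dy": 0,"dz": 0.003,"rx": 0,"ry": 0,"rz": 0},
  {"hand": -1,"dx": 0,"dy": 0,"dz": 0.004,"rx": 0,"ry": 0,"rz": 0},
  {"hand": -1,"dx": 0,"dy": 0,"dz": 0.004,"rx": 0,"ry": 0,"rz": 0},
])

```text
t: 11.78
position: [0.5886, 0.2224, 0.0847]
tcp_rot: [3.141, -0.001, 1.452]
wrist_force: [-1.7, -0.5, 3.8]
width: 0.108
gripper_force: 109.3
```

drive_tool([
  {"hand": -1,"dx": 0,"dy": 0,"dz": 0.0007,"rx": 0,"ry": 0,"rz": 0},
  {"hand": -1,"dx": 0,"dy": 0,"dz": 0.0014,"rx": 0,"ry": 0,"rz": 0},
  {"hand": -1,"dx": 0,"dy": 0,"dz": 0.002,"rx": 0,"ry": 0,"rz": 0},
  {"hand": -1,"dx": 0,"dy": 0,"dz": 0.002,"rx": 0,"ry": 0,"rz": 0},
])

```text
t: 12.28
position: [0.5886, 0.2222, 0.0826]
tcp_rot: [3.141, -0.001, 1.452]
wrist_force: [-2.2, 0.3, 5.3]
width: 0.107
gripper_force: 109.4
```

drive_tool([
  {"hand": -1,"dx": 0,"dy": 0,"dz": 0.0005,"rx": 0,"ry": 0,"rz": 0},
  {"hand": -1,"dx": 0,"dy": 0,"dz": 0.001,"rx": 0,"ry": 0,"rz": 0},
  {"hand": -1,"dx": 0,"dy": 0,"dz": 0.0015,"rx": 0,"ry": 0,"rz": 0},
  {"hand": -1,"dx": 0,"dy": 0,"dz": 0.0015,"rx": 0,"ry": 0,"rz": 0},
])

```text
t: 12.78
position: [0.5885, 0.2222, 0.081]
tcp_rot: [3.141, -0.001, 1.452]
wrist_force: [-1.2, -0.0, 4.9]
width: 0.106
gripper_force: 109.4
```

drive_tool([
  {"hand": -1,"dx": 0,"dy": 0,"dz": 0.0005,"rx": 0,"ry": 0,"rz": 0},
  {"hand": -1,"dx": 0,"dy": 0,"dz": 0.001,"rx": 0,"ry": 0,"rz": 0},
  {"hand": -1,"dx": 0,"dy": 0,"dz": 0.001,"rx": 0,"ry": 0,"rz": 0},
])

```text
t: 13.15
position: [0.5886, 0.2222, 0.0809]
tcp_rot: [3.141, -0.0, 1.452]
wrist_force: [-2.9, -0.4, 11.6]
width: 0.104
gripper_force: 110.4
```

drive_tool([
  {"hand": -1,"dx": 0,"dy": 0,"dz": 0.0005,"rx": 0,"ry": 0,"rz": 0},
  {"hand": -1,"dx": 0,"dy": 0,"dz": 0.001,"rx": 0,"ry": 0,"rz": 0},
  {"hand": -1,"dx": 0,"dy": 0,"dz": 0.0013,"rx": 0,"ry": 0,"rz": 0},
  {"hand": -1,"dx": 0,"dy": 0,"dz": 0.0013,"rx": 0,"ry": 0,"rz": 0},
])

```text
t: 13.65
position: [0.5889, 0.2222, 0.0809]
tcp_rot: [3.14, -0.0, 1.451]
wrist_force: [-4.8, -0.9, 17.5]
width: 0.107
gripper_force: 111.3
```

drive_tool([
  {"hand": -1,"dx": 0,"dy": 0,"dz": 0.0005,"rx": 0,"ry": 0,"rz": 0},
  {"hand": -1,"dx": 0,"dy": 0,"dz": 0.0013,"rx": 0,"ry": 0,"rz": 0},
  {"hand": -1,"dx": 0,"dy": 0,"dz": 0.0013,"rx": 0,"ry": 0,"rz": 0},
  {"hand": -1,"dx": 0,"dy": 0,"dz": 0.0013,"rx": 0,"ry": 0,"rz": 0},
])

```text
t: 14.15
position: [0.5893, 0.2222, 0.0808]
tcp_rot: [3.139, 0.0, 1.451]
wrist_force: [-5.7, -2.1, 23.6]
width: 0.109
gripper_force: 112.5
```

```bash
python3 - <<'E'
from h import *
a=np.radians(-6.8); X=np.array([np.cos(a),np.sin(a)]);Y=np.array([-X[1],X[0]])
O=np.array([.6768,.0895])+.00485*X
c=cap('wrist'); f=c['frame']; w=world(c); s=c['s']; print(s['position'],s['wrist_force'],s['moment'])
l=np.concatenate([(w[...,:2]-O)@X[:,None],(w[...,:2]-O)@Y[:,None],w[...,2:]],-1)*1000
hsv=cv2.cvtColor(f,cv2.COLOR_RGB2HSV)
m=(hsv[...,0]>18)&(hsv[...,0]<32)&(hsv[...,1]>130)&(abs(l[...,2]-129)<5)&(abs(l[...,0]+110)<15)&(l[...,1]>80)
q=l[m];print('bead',len(q),np.round(np.percentile(q,[1,50,99],axis=0),1).tolist())
b=cap('side'); print(arm.state()['wrist_force'])
im=np.hstack([cv2.resize(f,(480,360)),cv2.resize(b['frame'][190:390,230:350],(216,360))])
cv2.imwrite('pics/end.png',im[:,:,::-1])
E
```

```text
[0.58925935 0.22217056 0.08082015] [-5.65541234 -2.10018169 23.6296145 ] [-0.3733443   1.33446502 -0.00459962]
bead 4664 [[-113.3, 91.1, 125.3], [-108.2, 128.4, 128.9], [-103.0, 155.2, 130.3]]
[-5.31468053 -2.41776832 24.84582359]
```

View pics/end.png

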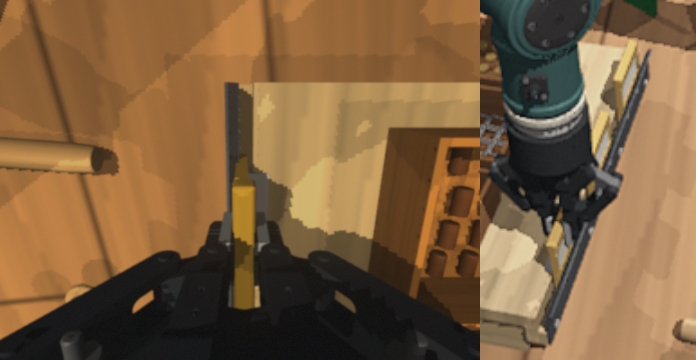

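The held holder sits in the groove (wrist view (245,240), side crop (560,255)), card facing out. Its bead is level with the pinned ones and the downward push is 24 N. Handing in.

```bash
python3 -c "
from station import arm
print(arm.sign_off())"
```

```text
the job is handed in; nothing more can be done
None
```

The spare holder is fully home in the bare left-hand bay with its card facing out, past the clip and on the ledge. It is still gripped and pressed down with about 24 N; the job is handed in, but no pass/fail verdict came back.

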